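# Load the barrel mill and start it

### The arm

A 6-joint arm with a two-finger parallel gripper is mounted at the origin on the work surface. World frame = base frame: x ahead of the robot, y to its left, z up, the work surface at z = 0. Lengths are in m, angles in degrees, forces in N, time in s.
With the tool pointing down it reaches from about 0.275 to 0.85 m from the base axis. Payload 5.2 kg.
Tool frame: the origin (TCP) lies at the very end of the fingers, on their centre line; the grasp point (between the pads) lies 19 mm behind it; z points along the fingers, y is the direction in which the jaws open and shut (so a half turn about z gives the same grasp; the last joint's range is limited). The gripper opens to 85 mm and grips with 20 to 120 N. Pads are 22 mm wide; open, the fingers measure 114 mm over their backs; the gripper's body (76 mm by 85 mm) begins 54 mm behind the grasp point. The pads swing forward as they close: fully open they stand 13 mm farther back than shut.
Start: joints at [-80.031, 14.817, 87.949, -0, 77.235, -11.62], TCP at [0.202, -0.511, 0.231] pointing down, gripper open.
Joint ranges: [-179.93, 179.93], [-52.35, 119.4], [10.71, 147.94], [-69.91, 249.91], [12.55, 155.21], [-178.61, 178.61]. Speed limits (degrees/s): [147.25, 147.25, 180, 180, 180, 180].

### API

Orientations are given as a 3x3 rotation matrix whose columns are the frame's x, y, z axes.
In Python, from rig import r, imaging gives the robot as it stands. The module is installed in compiled form; this text tells all that it offers. Calls block until the motion is done:
- r.move_to(position, orientation): joint-space move of the TCP to a pose.
- r.move_straight(position, rot=None, velocity=0.15, f_stop=None): straight line of the TCP; rot=None keeps the orientation; velocity is the mean speed in m/s. With f_stop (N) it stops when the force on the tool has changed by that much, and returns True; else False.
- r.goto_joints(angles): joint-space move.
- r.grip(opening): opening from 0.0 (shut) to 1.0 (fully open); the grip force is fixed at half the most; returns when the fingers have stopped.
- r.sleep(seconds).
- r.inverse_kinematics(position, orientation): joint angles nearest the present ones, or None.
- imaging.capture(name): name is "side" or "top" or "wrist"; returns a dict with "img" (384x512x3 uint8, red, green, blue), "K" (3x3 intrinsics, pixels), "dist_coeffs" ([k1, k2, p1, p2, k3] as OpenCV has them; the pictures are not rectified), "R" (3x3) and "t" (3): a world point X has camera coordinates R X + t. Camera axes: x right, y down, z forward; pixel columns grow to the right and rows downward; lengths in m; the calibration is good to about 2 mm. A picture is of the moment at which its call begins. There is no depth.
A pose or a line that the arm cannot do raises r.IKError and nothing moves.
- r.sign_off(): hands the job in, once; it reports no verdict.
Readings, each from a call of its own:
- r.get_clock(): time.
- r.get_qpos(): joint angles.
- r.get_qd(): joint speeds.
- r.get_joint_torque(): joint torques, N m.
- r.get_tcp_pos(): TCP position.
- r.get_eef_rot(): TCP orientation.
- r.get_force(): force on the tool from outside, world axes, zero at the start.
- r.get_torque(): the same for the moment, N m.
- r.get_opening(): opening from 0.0 (shut) to 1.0 (fully open).
Only numpy, scipy, OpenCV 4.12 (cv2) and the standard library are available. Lean on these libraries where they do the work, as an engineer would, in place of code of your own. Each camera call takes 0.05 s, during which the arm holds its last target. There are 200 camera calls.

### The job

Finish loading the barrel mill: lay the two lidded barrels from the wooden rest gently on its rollers, in one row with the barrel already there, leaving a clear gap of at least 5 mm between neighbours and at both ends of the roller bed. When all three lie there, start the mill by pulling its mushroom knob all the way out against the spring, holding it out for about half a second, and letting it spring back home. Leave the open barrel where it lies on the rest, and do not disturb the other things on the bench.

Things in the scene. Friction and masses are not known exactly. Their poses are not given: they have to be found in the camera images.
- mill: Barrel mill, fixed: grey frame 150 mm deep (x), 452 mm wide (y), frame top at z = 48 mm, front facing its -x. Two black rubber rollers, 20 mm thick, lie along y at x = -20 and +20 mm, axles at z = 72 mm. At the bed's +y end stands a bearing plate (top at z = 96 mm), at its -y end the grey gear housing (102 mm wide, top at z = 124 mm). Origin on the bench under the bed's middle.
- roller_bed (a point): Middle of the roller bed, midway between the rollers, at the height of a lying barrel's axis (102 mm above the bench). Axes as the mill: y runs along the rollers. A barrel anywhere in the row has its axis on this y line; plate and housing close the bed at y = +170 and -170 mm from here.
- start_knob (a joint): Travel of the start knob, m: 0 = home, 0.012 = pulled fully out (stop). The knob slides straight out of the housing's front, along -x of the mill. A spring draws it home: 6 N at the start, 12 N fully out. The switch makes when it is held beyond 9 mm.
- knob_head (a point): Centre of the knob's black mushroom head (moves with it): 40 mm in diameter, 25 mm long along its horizontal axis (the mill's x), 90 mm above the bench. At home it is 29 mm in front of the gear housing's front face, the head's back 16 mm from it; the housing's top is 34 mm above the axis. Free all round: pinch it from above across the mill's y. Axes as the mill.
- rest: Wooden rest, fixed: board 70 x 290 x 10 mm with two dowels of 14 mm diameter along its y, 36 mm apart, axes 23 mm above the bench, between end blocks 32 mm high. Three barrels lie on the dowels in line, in any order. Origin under its centre.
- barrel_a: Closed steel barrel with black rubber lid and brass wing nut, about 0.35 kg, lying on the rest, to be loaded. Overall 70 mm long along its own y (lid and nut at +y, the nut the last 6 mm); wall 50 mm in diameter, rim and lid 52 mm. Origin on its axis at mid-length (51 mm above the bench). Hold it by the bare wall, y = -26 to +15 mm. May lie either way round.
- barrel_b: Second barrel to be loaded, the same as barrel_a, also on the rest.
- barrel_c: Third barrel, the same, already lying on the mill's rollers, somewhere along the bed. Beside it there is always room for the other two, either one at each side or both at one side. It may stay where it is; it may also be slid along the rollers.
- open_barrel: Barrel without a lid, 54 mm long and 52 mm in diameter, open at its +y end, lying on the rest among the closed ones. Stays there. Origin on its axis at mid-length.
- loose_lid: Bystander: black rubber lid with a wing nut, 56 mm across, 22 mm high, on the bench.
- amber_bottle: Bystander: amber glass bottle, 54 mm across, 120 mm high. Origin under its centre.
- shot_jar: Bystander: glass jar with a steel cap, 66 mm across, 85 mm high. Origin under its centre.
- bench_brush: Bystander: bench brush, 180 mm long, lying on the bench.
- pen_pot: Bystander: black pot with pens, 72 mm across, 160 mm high. Origin under its centre.

How it is judged (in metres and radians):
On the way, in this order (a step that is already met when the one before it is completed fails the run):
1. all three closed barrels lie on both rollers in one row, clear of each other and of the ends of the bed, and the two new ones are let go (x of barrel_a in the frame of roller_bed between -0.006 and 0.006 m and z of barrel_a in the frame of roller_bed between -0.005 and 0.005 m and y of barrel_a in the frame of roller_bed between -0.133 and 0.133 m and angle between the y axis of each of barrel_a, barrel_b, barrel_c and the y axis of roller_bed, either way round below 0.08 rad and x of barrel_b in the frame of roller_bed between -0.006 and 0.006 m and z of barrel_b in the frame of roller_bed between -0.005 and 0.005 m and y of barrel_b in the frame of roller_bed between -0.133 and 0.133 m and x of barrel_c in the frame of roller_bed between -0.006 and 0.006 m and z of barrel_c in the frame of roller_bed between -0.005 and 0.005 m and y of barrel_c in the frame of roller_bed between -0.133 and 0.133 m and distance between barrel_a and barrel_b above 0.073 m and distance between each of barrel_b, barrel_a and barrel_c above 0.073 m and contact force between the fingers and barrel_a below 0.1 N and contact force between the fingers and barrel_b below 0.1 N), for 0.2 s.
2. the start knob is pulled out beyond 9 mm and held there for 0.2 s (value of joint start_knob above 0.009 m), for 0.2 s.
At the end, for the whole second after the job is handed in: The three closed barrels lie still on both rollers (axis within 6 mm and 0.08 rad of the bed's line), centres over 73 mm apart and within 133 mm of the bed's middle; the start knob is home again (within 2 mm); the open barrel is on the rest, within 30 mm of its start (x of barrel_a in the frame of roller_bed between -0.006 and 0.006 m and z of barrel_a in the frame of roller_bed between -0.005 and 0.005 m and y of barrel_a in the frame of roller_bed between -0.133 and 0.133 m and angle between the y axis of each of barrel_a, barrel_b, barrel_c and the y axis of roller_bed, either way round below 0.08 rad and x of barrel_b in the frame of roller_bed between -0.006 and 0.006 m and z of barrel_b in the frame of roller_bed between -0.005 and 0.005 m and y of barrel_b in the frame of roller_bed between -0.133 and 0.133 m and x of barrel_c in the frame of roller_bed between -0.006 and 0.006 m and z of barrel_c in the frame of roller_bed between -0.005 and 0.005 m and y of barrel_c in the frame of roller_bed between -0.133 and 0.133 m and distance between barrel_a and barrel_b above 0.073 m and distance between each of barrel_b, barrel_a and barrel_c above 0.073 m and linear speed of each of barrel_a, barrel_b, barrel_c below 0.02 m/s and value of joint start_knob below 0.002 m and distance of open_barrel from where it was at the start of the episode below 0.03 m); the robot touches nothing.
It fails at once if the mill is started before both barrels lie on the rollers (value of joint start_knob above 0.009 m and not (distance between each of barrel_a, barrel_b and roller_bed below 0.16 m and z of barrel_a in the frame of roller_bed between -0.012 and 0.012 m and z of barrel_b in the frame of roller_bed between -0.012 and 0.012 m)).
It fails at once if a barrel is let go more than 15 mm above its place on the rollers ((z of barrel_a in the frame of roller_bed above 0.015 m and contact force between the fingers and barrel_a below 0.05 N) or (z of barrel_b in the frame of roller_bed above 0.015 m and contact force between the fingers and barrel_b below 0.05 N)).
It fails at once if another thing on the bench is pushed more than 40 mm away or knocked over (distance of any of loose_lid, amber_bottle, shot_jar, bench_brush, pen_pot from where it was at the start of the episode above 0.04 m or angle between any of loose_lid, amber_bottle, shot_jar, pen_pot's own z axis and vertical above 0.5 rad).
It also fails if it takes over 56 s, if anything falls off the work surface, if the arm or the gripper's body presses on something with over 40 N, if the wrist force passes 120 N, or if a joint passes its speed limit or range.

## Working session

There is one attempt and no reset: what is moved stays moved. The work goes in short steps, each a Python script; the robot and the scene stay as the last script left them, time stands still between calls to the robot, and variables do not carry over. Pictures are saved under pics/ and viewed, about 8 in all and at most 12, crops included, and the job is handed in when it is done.

```bash
mkdir -p pics; python3 - <<'E'
from rig import r, imaging
import cv2, pickle
d={}
for n in("top","side"):
    c=imaging.capture(n); d[n]=c
    cv2.imwrite(f"pics/{n}0.png",cv2.resize(c["img"][:,:,::-1],(800,600),interpolation=cv2.INTER_CUBIC))
    C=-c["R"].T@c["t"]; print(n,C.round(3),c["K"].round(1).tolist(),c["dist_coeffs"],c["R"].round(2).tolist())
pickle.dump(d,open("c0.pkl","wb")); print(r.get_clock(),r.get_eef_rot().round(3))
E
```

```text
top [ 0.384 -0.031  1.087] [[370.7, 0.0, 253.6], [0.0, 370.7, 195.1], [0.0, 0.0, 1.0]] [-0.00835984  0.          0.          0.          0.        ] [[-0.0, -1.0, -0.03], [-0.99, 0.01, -0.13], [0.13, 0.03, -0.99]]
side [0.039 0.887 0.978] [[406.8, 0.0, 248.7], [0.0, 406.8, 190.5], [0.0, 0.0, 1.0]] [-0.09110285  0.          0.          0.          0.        ] [[-0.88, -0.47, 0.01], [-0.32, 0.57, -0.76], [0.35, -0.67, -0.65]]
0.1 [[ 0.93   0.368 -0.   ]
 [ 0.368 -0.93   0.002]
 [ 0.    -0.002 -1.   ]]
```

View pics/top0.png

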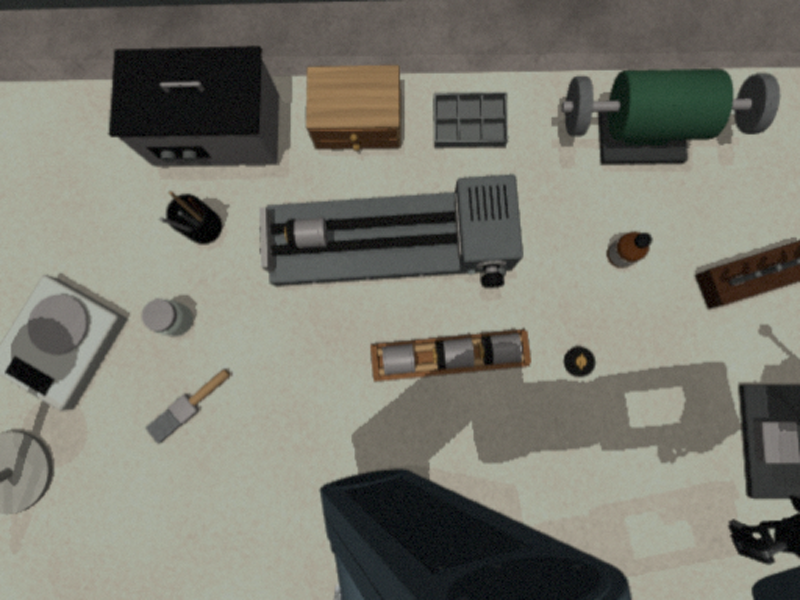

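View pics/side0.png

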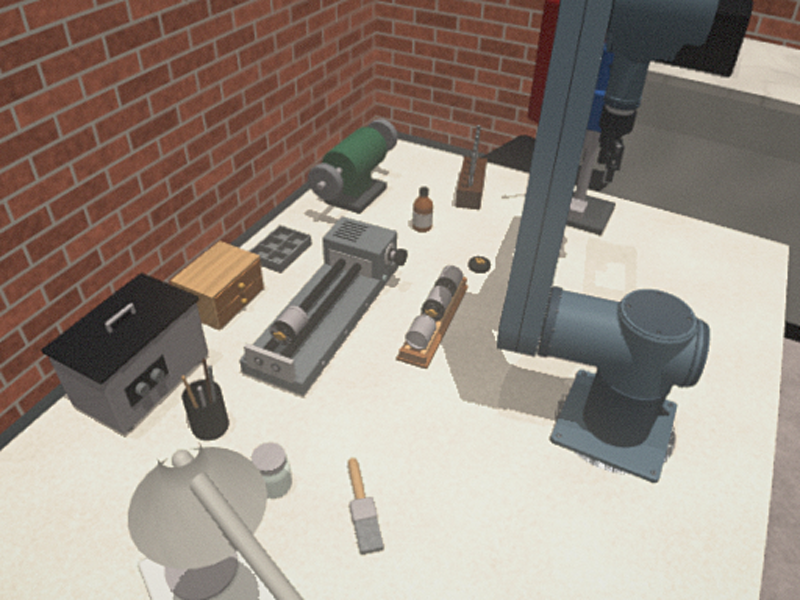

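The top view shows the mill at px (265–520, 180–285), with barrel_c near its +y (left) end, and the rest at (372–530, 330–380) with three barrels. The knob is at (492, 275). I'll enlarge both.

```bash
python3 - <<'E'
import cv2, pickle, numpy as np
d=pickle.load(open("c0.pkl","rb"))
i=d["top"]["img"][:,:,::-1]
a=cv2.resize(i[110:186,160:340],None,fx=4.4,fy=4.4,interpolation=cv2.INTER_CUBIC)   # mill
b=cv2.resize(i[206:246,230:345],None,fx=6.5,fy=6.5,interpolation=cv2.INTER_CUBIC)
w=max(a.shape[1],b.shape[1]); p=lambda x:np.pad(x,((0,0),(0,w-x.shape[1]),(0,0)))
o=np.vstack([p(a),p(b)]); print(a.shape,b.shape,o.shape); cv2.imwrite("pics/crop0.png",o)
E
```

```text
(334, 792, 3) (260, 748, 3) (594, 792, 3)
```

View pics/crop0.png

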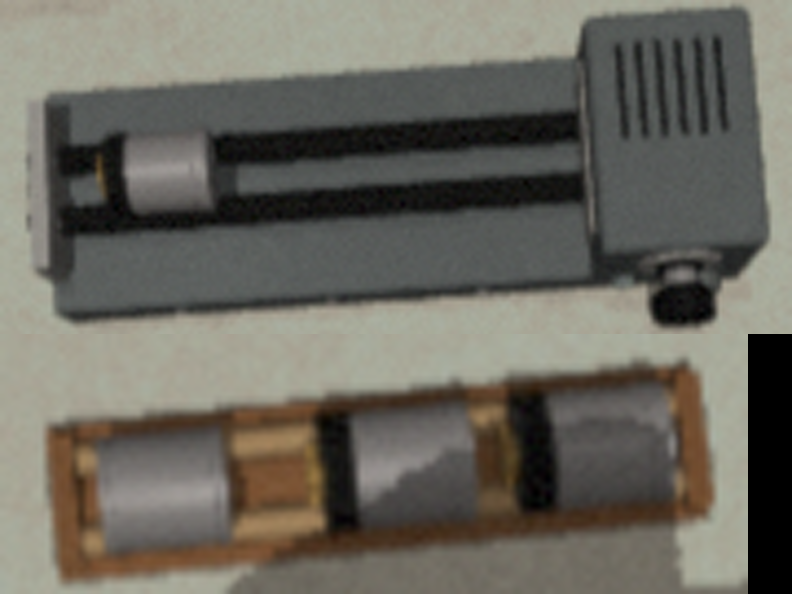

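The left barrel on the rest shows no lid, so it is the open one. The middle and right barrels have black lids and nuts on their left (+y) ends, so they are the two to load. Next I'll fit the mill pose and compute the barrel positions.

```bash
cat >h.py <<'E'
import numpy as np, cv2, pickle
from scipy.optimize import least_squares
def ray(c,px,z):
    u=cv2.undistortPoints(np.array(px,float).reshape(-1,1,2),c["K"],c["dist_coeffs"]).reshape(-1,2)
    C=-c["R"].T@c["t"]; D=np.c_[u,np.ones(len(u))]@c["R"]
    return C+D*((np.broadcast_to(z,len(u))-C[2])/D[:,2])[:,None]
def proj(c,X):
    return cv2.projectPoints(np.array(X,float).reshape(-1,1,3),cv2.Rodrigues(c["R"])[0],c["t"],c["K"],c["dist_coeffs"])[0].reshape(-1,2)
def w(p,X):  # planar pose (x,y,yaw) applied to local points
    X=np.array(X,float); s,k=np.sin(p[2]),np.cos(p[2])
    return np.c_[p[0]+k*X[:,0]-s*X[:,1],p[1]+s*X[:,0]+k*X[:,1],X[:,2]]
def fit(c,X,px,p0):
    s=least_squares(lambda p:(proj(c,w(p,X))-px).ravel(),p0,loss="soft_l1"); return s.x,s.fun.reshape(-1,2)
E
python3 - <<'E'
from h import *
c=pickle.load(open("c0.pkl","rb"))["top"]
A=lambda q:np.array(q,float)/4.4+[160,110]-.4; B=lambda q:np.array(q,float)[:]*1/6.5+[0,0]
B=lambda q:(np.array(q,float)-[0,334])/6.5+[230,206]-.4
X=[[.02,.17,.072],[-.02,.17,.072],[.02,-.17,.072],[-.02,-.17,.072],[.075,.17,.048],[-.075,.17,.048]]
px=A([[62,159],[62,219],[580,125],[580,187],[50,93],[60,312]])
p,e=fit(c,X,px,[.55,0,0]); print("mill",p.round(4)); print(e.round(2))
print("knob seen",ray(c,A([[683,303]]),.09).round(4)); 
print("housing top",ray(c,A([[583,20],[748,8],[767,240],[597,250]]),.124).round(4))
# barrel c
print("c ends",ray(c,A([[100,175],[213,172]]),[.102,.115]).round(4))
inv=lambda p,P:np.c_[(P[:,0]-p[0])*np.cos(p[2])+(P[:,1]-p[1])*np.sin(p[2]),-(P[:,0]-p[0])*np.sin(p[2])+(P[:,1]-p[1])*np.cos(p[2])]
print(" in mill",inv(p,ray(c,A([[100,175],[213,172]]),[.102,.115])).round(4), inv(p,ray(c,A([[683,303]]),.09)), inv(p,ray(c,A([[583,20],[748,8],[767,240],[597,250]]),.124)))
# rest outer corners: block tops z=.032
X=[[.035,.145,.032],[-.035,.145,.032],[.035,-.145,.032],[-.035,-.145,.032]]
px=B([[50,427],[63,580],[690,365],[712,512]])
q,e=fit(c,X,px,[.38,0,0]); print("rest",q.round(4)); print(e.round(2))
P=ray(c,B([[320,472],[475,462],[515,455],[678,444],[98,495],[230,487]]),.065); print(P.round(4)); print(inv(q,P).round(4))
E
```

```text
mill [0.6509 0.0659 0.0566]
[[-2.47  0.3 ]
 [-2.08  0.43]
 [-0.33  0.12]
 [ 0.7  -0.12]
 [ 1.82 -0.82]
 [ 1.03 -0.08]]
knob seen [[ 0.5617 -0.1641  0.09  ]]
housing top [[ 0.7318 -0.1027  0.124 ]
 [ 0.7381 -0.2033  0.124 ]
 [ 0.5935 -0.2105  0.124 ]
 [ 0.5883 -0.1089  0.124 ]]
c ends [[0.6433 0.1978 0.102 ]
 [0.6411 0.1248 0.115 ]]
 in mill [[-1.000e-04  1.321e-01]
 [-6.500e-03  5.940e-02]] [[-0.10209776 -0.22456164]] [[ 0.07125905 -0.17294537]
 [ 0.07186632 -0.27372714]
 [-0.07291368 -0.2726984 ]
 [-0.07241629 -0.17100775]]
rest [ 0.4344 -0.0921  0.0992]
[[-1.6  -0.41]
 [-1.28  0.66]
 [ 1.43 -1.36]
 [ 1.29  0.67]]
[[ 0.4321 -0.0659  0.065 ]
 [ 0.4361 -0.1312  0.065 ]
 [ 0.439  -0.1481  0.065 ]
 [ 0.4434 -0.2166  0.065 ]
 [ 0.4226  0.028   0.065 ]
 [ 0.4258 -0.0279  0.065 ]]
[[ 0.0003  0.0263]
 [-0.0022 -0.0391]
 [-0.001  -0.0562]
 [-0.0034 -0.1247]
 [ 0.0002  0.1207]
 [-0.0021  0.0648]]
```

The measured body lengths (65 mm against 64, and 56 against 54 for the open one) fit. The mill yaw is about 0.05 and the rest yaw about 0.09. I'll refine both with wrist views over the rest and the mill.

```bash
cat >>h.py <<'E'
def down(yaw):  # tool y along (cos,sin)(yaw), z down
    s,k=np.sin(yaw),np.cos(yaw); return np.array([[-s,k,0],[k,s,0],[0,0,-1.]]) if 0 else np.c_[np.cross([k,s,0],[0,0,-1.]),[k,s,0],[0,0,-1.]]
E
python3 - <<'E'
from h import *
from rig import r, imaging
for y in(.085,.085+np.pi):
    print(y,r.inverse_kinematics([.436,-.135,.25],down(y)))
q=[(y,r.inverse_kinematics([.436,-.135,.25],down(y))) for y in(.085,.085+np.pi)]
q=[t for t in q if t[1] is not None]
y=min(q,key=lambda t:abs(t[1][5]))[0]
r.move_to([.436,-.135,.27],down(y)); a=imaging.capture("wrist"); print(r.get_clock(),r.get_qpos())
r.move_to([.63,.0,.33],down(y-.035)); b=imaging.capture("wrist"); print(r.get_clock(),r.get_qpos())
pickle.dump((a,b),open("c1.pkl","wb"))
for n,c in(("a",a),("b",b)):
    cv2.imwrite(f"pics/w{n}.png",cv2.resize(c["img"][:,:,::-1],(800,600),interpolation=cv2.INTER_CUBIC)); print((-c["R"].T@c["t"]).round(3))
E
```

```text
0.085 [-3.12536183e+01  4.27034861e+00  9.81531029e+01 -2.54444375e-14
  7.75765485e+01 -3.61237596e+01]
3.226592653589793 [-3.12536183e+01  4.27034861e+00  9.81531029e+01 -2.54444375e-14
  7.75765485e+01  1.43876240e+02]
1.7833 [-3.13524222e+01  3.58203024e+00  9.61075251e+01 -1.70272816e-02
  8.03200755e+01 -3.61127490e+01]
2.8 [-1.02447923e+01  2.09635575e+01  6.59043023e+01 -3.79192356e-02
  9.31905503e+01 -1.30283579e+01]
[ 0.429 -0.068  0.412]
[0.625 0.067 0.471]
```

View pics/wa.png

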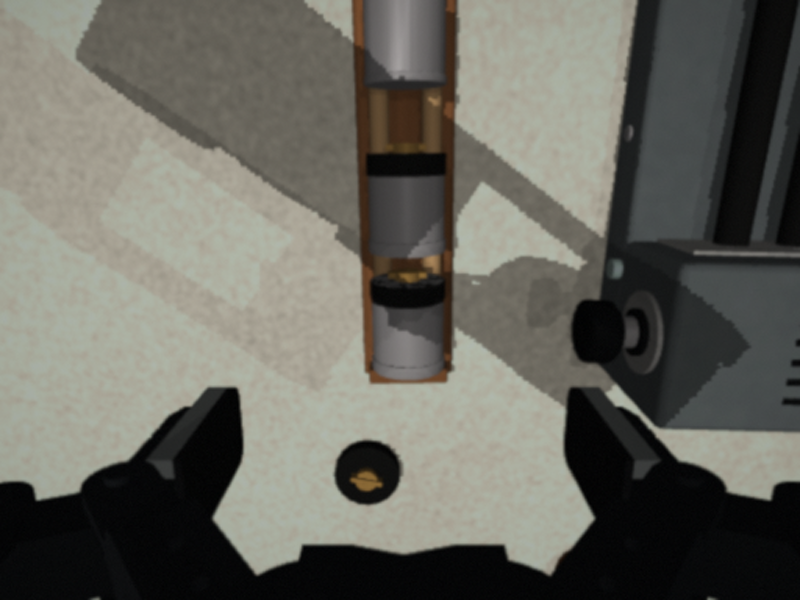

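View pics/wb.png

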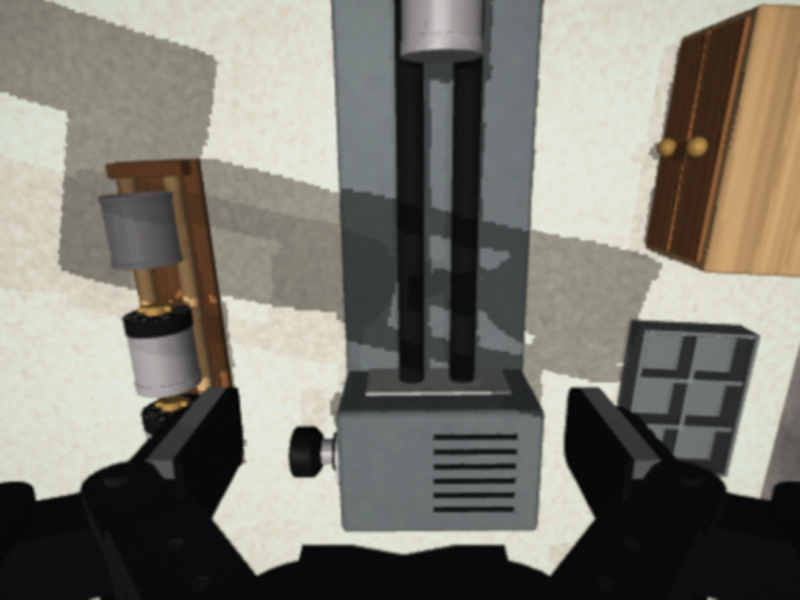

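Wrist view a has the middle barrel at px (406, 154–255), the right one at (408, 290–372) and the knob at (600, 331). Wrist view b has the roller lines at columns 411 and 465, ending at the housing around row 378, the housing top at (342–541, 408–530) and the knob at (306, 452). Next I'll triangulate from these.

```bash
python3 - <<'E'
from h import *
a,b=pickle.load(open("c1.pkl","rb")); S=lambda q:np.array(q,float)/1.5625-.2
inv=lambda p,P:np.c_[(P[:,0]-p[0])*np.cos(p[2])+(P[:,1]-p[1])*np.sin(p[2]),-(P[:,0]-p[0])*np.sin(p[2])+(P[:,1]-p[1])*np.cos(p[2])]
P=ray(a,S([[406,154],[406,255],[407,291],[408,375],[405,84]]),[.077]*5); print("barrel tops\n",P.round(4))
print("len",np.linalg.norm(P[0]-P[1]),np.linalg.norm(P[2]-P[3]))
print("knob a",ray(a,S([[598,331]]),.09).round(4),"knob b",ray(b,S([[306,452]]),.09).round(4))
R=ray(b,S([[411,70],[411,378],[468,70],[463,378]]),.072); print("rollers\n",R.round(4), np.arctan2(-(R[0]-R[1])[0],(R[0]-R[1])[1]),np.arctan2(-(R[2]-R[3])[0],(R[2]-R[3])[1]))
H=ray(b,S([[343,408],[541,412],[342,530],[537,530]]),.124); print("housing\n",H.round(4))
X=[[-.075,-.17,.124],[.075,-.17,.124],[-.075,-.272,.124],[.075,-.272,.124],[-.02,-.17,.072],[.02,-.17,.072]]
p,e=fit(b,X,S([[343,408],[541,412],[342,530],[537,530],[411,378],[463,378]]),[.65,.066,.05]); print("mill",p.round(4),e.round(1).tolist())
print("rollers in mill",inv(p,R).round(4),"knob",inv(p,ray(b,S([[306,452]]),.09)).round(4),inv(p,ray(a,S([[598,331]]),.09)).round(4))
print("c end",inv(p,ray(b,S([[441,52]]),.120)).round(4), "knob model",w(p,[[-.104,-.221,.09]]))
E
```

```text
barrel tops
 [[ 0.4314 -0.0689  0.077 ]
 [ 0.4366 -0.1298  0.077 ]
 [ 0.4392 -0.153   0.077 ]
 [ 0.4448 -0.2107  0.077 ]
 [ 0.4275 -0.0303  0.077 ]]
len 0.06107295324808929 0.057956448160233966
knob a [[ 0.5602 -0.1655  0.09  ]] knob b [[ 0.5594 -0.1659  0.09  ]]
rollers
 [[ 0.6277  0.1209  0.072 ]
 [ 0.6399 -0.1064  0.072 ]
 [ 0.6666  0.1228  0.072 ]
 [ 0.6813 -0.1043  0.072 ]] 0.053207469508752 0.06448303966528572
housing
 [[ 0.5913 -0.1089  0.124 ]
 [ 0.731  -0.105   0.124 ]
 [ 0.5925 -0.2099  0.124 ]
 [ 0.7393 -0.2024  0.124 ]]
mill [0.6533 0.0643 0.0445] [[-4.8, -0.3], [4.6, -2.1], [-1.7, 0.5], [0.7, 1.3], [0.8, 0.1], [-0.4, 0.2]]
rollers in mill [[-0.023   0.0577]
 [-0.0211 -0.1699]
 [ 0.0159  0.0578]
 [ 0.0205 -0.1697]] knob [[-0.1041 -0.2258]] [[-0.1032 -0.2254]]
c end [[-0.0058  0.0612]] knob model [[ 0.55926119 -0.16107738  0.09      ]]
```

The two views agree: knob at (0.560, −0.166), mill pose about (0.651, 0.0645, 0.056) and barrel_c's centre at bed y ≈ +95 mm. The free bed runs from −170 to +60, so I'll place the barrels at −5 and −105 mm. First the middle barrel.

```bash
cat >>h.py <<'E'
M=np.array([.651,.0645,.056])
def load(r,g,gyaw,slot):
    R=down(gyaw); g=np.array(g)
    r.move_to([*g,.12],R); r.move_straight([*g,.033],velocity=.1); r.grip(0.0); print("opening",r.get_opening(),r.get_clock())
    r.move_straight([*g,.17],velocity=.12)
    t=w(M,[[0,slot-.003,0]])[0][:2]; R2=down(M[2])
    r.move_straight([*t,.17],rot=R2,velocity=.15); print("opening",r.get_opening(),"F",r.get_force().round(1))
    r.move_straight([*t,.096],velocity=.1)
    print("touch",r.move_straight([*t,.080],velocity=.02,f_stop=4),r.get_tcp_pos().round(4),r.get_force().round(1),r.get_opening())
E
python3 - <<'E'
from h import *
from rig import r, imaging
load(r,[.434,-.099],.09,-.0055)
c=imaging.capture("side"); cv2.imwrite("pics/s1.png",cv2.resize(c["img"][100:290,130:330,::-1],None,fx=3,fy=3,interpolation=cv2.INTER_CUBIC)); print(r.get_clock())
E
```

```text
opening 0.5669846738902334 5.4083
opening 0.5635032473334506 F [-0.6 -0.4 -3.7]
touch True [0.6515 0.056  0.0856] [-0.9 -0.4  3.7] 0.5674713416453975
10.1417
```

View pics/s1.png

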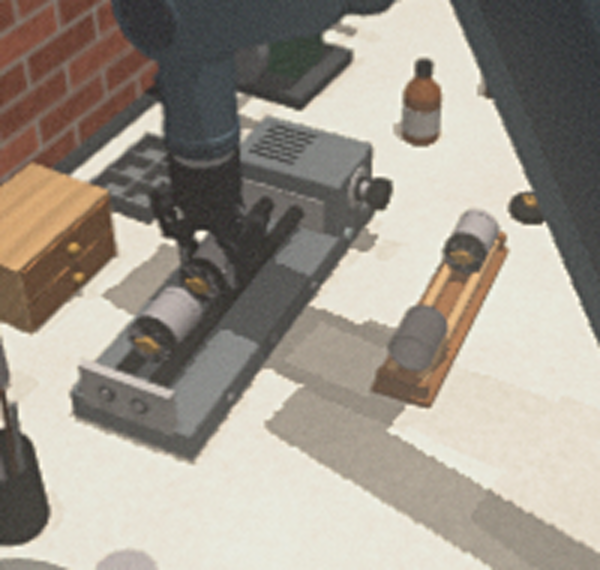

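The side view shows the barrel in the gripper on the rollers at (205, 275), in row behind barrel_c at (165, 325). Contact came at z = 0.0856 where 0.084 was expected, so it is seated. Releasing it and loading the second.

```bash
python3 - <<'E'
from h import *
from rig import r, imaging
r.grip(0.9); p=r.get_tcp_pos(); r.move_straight([p[0],p[1],.19],velocity=.15)
load(r,[.442,-.182],.09,-.1055)
r.grip(0.9); p=r.get_tcp_pos(); r.move_straight([p[0],p[1],.20],velocity=.15)
r.move_to([.56,-.1657,.22],down(M[2]+np.pi/2)); print(r.get_clock(),r.get_qpos().round(1))
c=imaging.capture("top"); s=imaging.capture("side"); pickle.dump((c,s),open("c2.pkl","wb"))
a=cv2.resize(c["img"][100:250,150:350,::-1],None,fx=3,fy=3,interpolation=cv2.INTER_CUBIC)
b=cv2.resize(s["img"][120:270,140:200+60,::-1],None,fx=3,fy=3,interpolation=cv2.INTER_CUBIC)
cv2.imwrite("pics/p2.png",cv2.resize(np.hstack([a,b]),None,fx=.83,fy=.83)); 
E
```

```text
opening 0.5671414202844657 14.0083
opening 0.5631768725721868 F [-0.1 -0.4 -5. ]
touch True [ 0.6571 -0.0438  0.0854] [0.4 0.  5.5] 0.5670428307175512
21.525 [ -27.4   18.8   84.2    0.    77.1 -120.6]
```

View pics/p2.png

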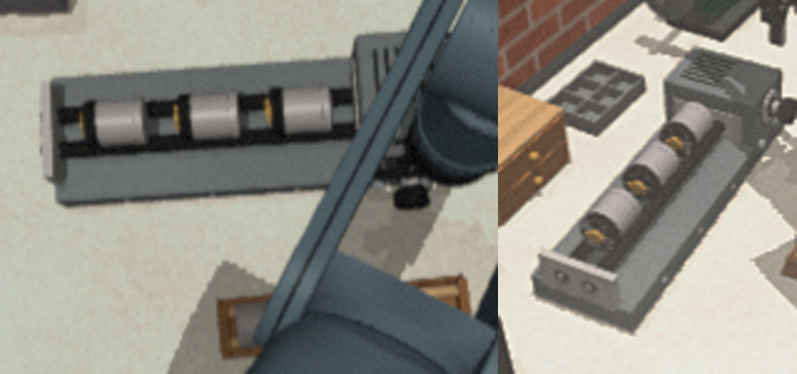

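The top and side views show all three closed barrels in one straight row with clear gaps. The bodies are at x ≈ 85–145, 178–240 and 268–330, and the housing is at 352. Now the knob.

```bash
python3 - <<'E'
from h import *
from rig import r, imaging
k=np.array([.5598,-.1657]); R=down(M[2]+np.pi/2); u=np.array([np.cos(M[2]),np.sin(M[2]),0])
r.move_to([*k,.15],R); print("bump",r.move_straight([*k,.069],velocity=.08,f_stop=8),r.get_tcp_pos().round(4))
r.grip(0.0); f0=r.get_force(); p=r.get_tcp_pos(); print("opening",r.get_opening(),p.round(4),f0.round(1))
print(r.move_straight(p-.0118*u,velocity=.02)); print((r.get_tcp_pos()-p).round(4),(r.get_force()-f0).round(1))
s=imaging.capture("side"); r.sleep(.6); print((r.get_tcp_pos()-p).round(4),(r.get_force()-f0).round(1),r.get_opening(),r.get_clock())
cv2.imwrite("pics/k.png",cv2.resize(s["img"][120:200,200:300,::-1],None,fx=5,fy=5,interpolation=cv2.INTER_CUBIC))
E
```

```text
bump False [ 0.5602 -0.1659  0.0696]
opening 0.4430758632961939 [ 0.56   -0.166   0.0697] [-1.2 -0.6  5.4]
False
[-0.0087 -0.0006  0.0001] [10.9  3.  -9.3]
[-0.0087 -0.0005  0.0001] [11.   3.5 -9.5] 0.4470812744413617 24.9917
```

View pics/k.png

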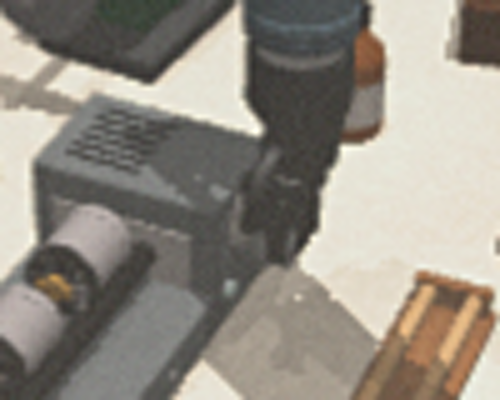

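The gripper lags its command: the TCP moved only 8.7 mm, at 11 N. I'll pull further in small steps until the stop shows as a jump in force, then hold.

```bash
python3 - <<'E'
from h import *
from rig import r, imaging
p=np.array([.560,-.166,.0697]); f0=np.array([-1.2,-.6,5.4]); u=np.array([np.cos(M[2]),np.sin(M[2]),0])
for d in(.0135,.015,.0165,.018):
    r.move_straight(p-d*u,velocity=.02); q=-(r.get_tcp_pos()-p)@u; f=(r.get_force()-f0)@u
    print(d,q.round(4),f.round(1),r.get_opening())
    if q>.0118 or f>24: break
r.sleep(.6); print((-(r.get_tcp_pos()-p)@u).round(4),(r.get_force()-f0).round(1),r.get_clock())
E
```

```text
0.0135 0.0103 13.3 0.4480758872051943
0.015 0.0116 13.0 0.4477702910331415
0.0165 0.012 16.6 0.4515956179630096
0.012 [ 16.8   2.3 -12.8] 26.3417
```

The stop was reached: 12.0 mm of travel, with the force jumping to 16.6 N, held 0.6 s. Now release, retreat and check.

```bash
python3 - <<'E'
from h import *
from rig import r, imaging
r.grip(1.0); p=r.get_tcp_pos(); r.move_straight([p[0],p[1],.2],velocity=.12)
r.goto_joints([-80.031,14.817,87.949,0,77.235,-11.62]); r.sleep(.3); print(r.get_clock(),r.get_force().round(1))
c=imaging.capture("top"); pickle.dump(c,open("c3.pkl","wb"))
cv2.imwrite("pics/f.png",cv2.resize(c["img"][100:250,150:350,::-1],None,fx=4,fy=4,interpolation=cv2.INTER_CUBIC))
E
```

```text
30.1667 [0.  0.2 0.6]
```

View pics/f.png

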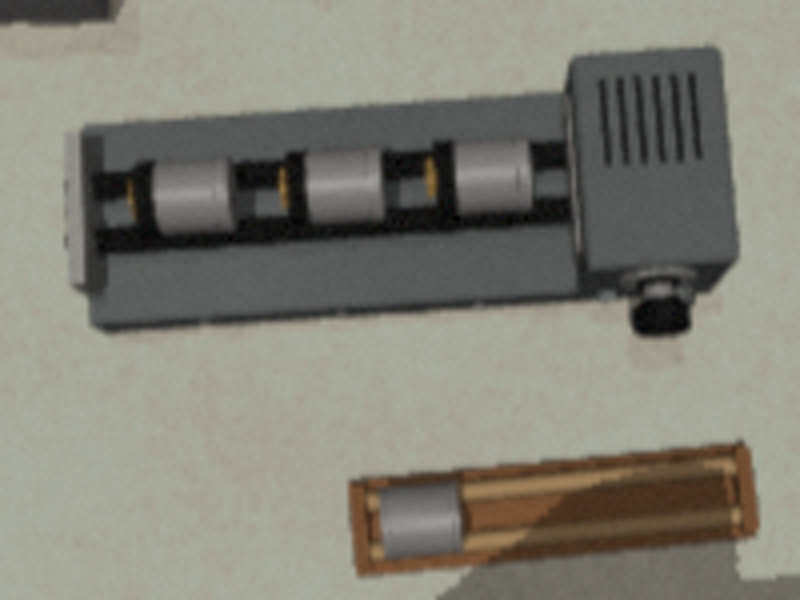

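The knob head is at full-image px (315.2, 179.0), against (315.2, 178.9) at the start, so it is home. The three barrels sit in one row with clear gaps, and the open barrel is where it was. Handing in.

```bash
python3 -c "
from rig import r
r.sign_off(); print(r.get_clock())"
```

```text
the job is handed in; nothing more can be done
the job is handed in; nothing more can be done
```

I laid both lidded barrels on the mill's rollers in one row with barrel_c, then started the mill with its knob and handed the job in at about 30 s. The hand-in gave no verdict.

- **Barrels:** I set them down with force-limited contact at about −5 mm and −105 mm along the bed, next to barrel_c at about +95 mm. That is roughly 100 mm between centres. The final top picture shows one straight row with clear gaps at both ends and between neighbours.
- **Knob:** My first pull moved the gripper only 8.7 mm because it lagged its command, so I pulled further in small steps. It reached 12.0 mm with the force jumping to about 17 N, which I took as the stop. I held it there for 0.6 s and let it go. In the last picture it is back at its starting position, to within a fraction of a pixel.
- **Everything else:** The open barrel is still in its place on the rest, and the arm is clear at its start pose with almost no force reading. I did not compare the bystanders' positions before and after, but the arm met nothing unexpected on the way.

The first fits of the mill and rest from the top camera were 1–2 pixels off at their corners. I corrected the mill and the barrel positions with the wrist camera, and the touch-down heights then came within 2 mm of what I expected.

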